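# Find the foot pedal with the tired spring

### The job

One of the three overhauled foot pedals on the test board still has a tired return spring. Find it by pressing treadles right down to the stop and feeling how hard they push back, and when you have had the tired one fully down, set it upright on the floor of the repair crate without dropping it. Leave the two sound pedals standing where they are, and do not disturb the hammer, the beaker and the tin.

Things in the scene. Friction and masses are not known exactly. Their poses are not given: they have to be found in the camera images.
- place_left (a point): Left place on the board (left = towards +y) and centre of the pedal that stands there loose at the start, 24 mm above its underside; x to its toe, y across, z up. Pedal: dark cast base 160 x 58 mm, about 0.7 kg; two upright cheeks, outer faces 58 mm apart, tops 38 mm above the underside, from 68 mm behind to 22 mm ahead of here: grip across them here, clear of the treadle.
- press_left (a point): Where the left pedal's treadle is pressed, given at rest (fixed point): top of the ribbed rubber pad on its aluminium treadle, 42 mm wide, hinged 105 mm behind. 65 mm above the pedal's underside, 45 mm ahead of its centre, 27 mm from the toe end; 21 mm lower at the stop. Sound spring: 8 N to start, 11 N half-way, 14 N at the stop; tired: under half (2.5, 4, 5.5 N).
- place_middle (a point): Middle place on the board (left = towards +y) and centre of the pedal that stands there loose at the start, 24 mm above its underside; x to its toe, y across, z up. Pedal: dark cast base 160 x 58 mm, about 0.7 kg; two upright cheeks, outer faces 58 mm apart, tops 38 mm above the underside, from 68 mm behind to 22 mm ahead of here: grip across them here, clear of the treadle.
- press_middle (a point): Where the middle pedal's treadle is pressed, given at rest (fixed point): top of the ribbed rubber pad on its aluminium treadle, 42 mm wide, hinged 105 mm behind. 65 mm above the pedal's underside, 45 mm ahead of its centre, 27 mm from the toe end; 21 mm lower at the stop. Sound spring: 8 N to start, 11 N half-way, 14 N at the stop; tired: under half (2.5, 4, 5.5 N).
- place_right (a point): Right place on the board (left = towards +y) and centre of the pedal that stands there loose at the start, 24 mm above its underside; x to its toe, y across, z up. Pedal: dark cast base 160 x 58 mm, about 0.7 kg; two upright cheeks, outer faces 58 mm apart, tops 38 mm above the underside, from 68 mm behind to 22 mm ahead of here: grip across them here, clear of the treadle.
- press_right (a point): Where the right pedal's treadle is pressed, given at rest (fixed point): top of the ribbed rubber pad on its aluminium treadle, 42 mm wide, hinged 105 mm behind. 65 mm above the pedal's underside, 45 mm ahead of its centre, 27 mm from the toe end; 21 mm lower at the stop. Sound spring: 8 N to start, 11 N half-way, 14 N at the stop; tired: under half (2.5, 4, 5.5 N).
- board: Plywood test board with a rubber sheet, 220 x 470 mm, top 15 mm above the bench, fixed; origin at the centre of its underside. Three foot pedals, alike to look at, stand side by side on it, 150 mm apart, heels to a low batten on the robot's side. The one with the weak spring (the tired pedal in the rules) is at a different place each time; nothing shows which.
- crate_floor (a point): Repair crate: open plywood box, 260 x 200 mm outside, 62 mm high, walls and floor 9 mm, empty and fixed to the bench at the robot's left. Point: centre of its inner floor, 9 mm above the bench; x along its 260 mm side, y along the 200 mm side, z up.
- hammer: Bystander: hammer 260 mm long lying on the bench to the right of the board.
- beaker: Bystander: brass beaker, 90 mm wide, 100 mm high, upright; origin at the centre of its underside.
- tin: Bystander: grey grease tin, 72 mm wide, 75 mm high, upright; origin at the centre of its underside.

How it is judged:
By the outcome, as a careful person would: the job done as asked, in the order asked, and still so for the second after the job is handed in, with the robot touching nothing.
It also fails if it takes over 67 s, if anything falls off the work surface, if the arm or the gripper's body presses on something with over 40 N, if the wrist force passes 120 N, or if a joint passes its speed limit or range.

### The arm

A 7-joint arm with a two-finger parallel gripper is mounted at the origin on the work surface. World frame = base frame: x ahead of the robot, y to its left, z up, the work surface at z = 0. Lengths are in m, angles in rad, forces in N, time in s.
With the tool pointing down it reaches from about 0.425 to 0.875 m from the base axis. Payload 4.7 kg.
Tool frame: the origin (TCP) lies on the centre line of the jaws, within the pads' length; the fingertips stand 17 mm ahead of it and the grasp point (between the pads) lies 2 mm behind it (arm.tcp_to_tips is the distance from the TCP to the fingertips, in m); x points along the fingers, z is the direction in which the jaws open and shut, and the axes are right-handed (so a half turn about x gives the same grasp; the last joint's range is limited). The gripper opens to 87 mm and grips with 3 to 60 N. Pads are 19 mm wide; open, the fingers measure 117 mm over their backs; the gripper's body (75 mm by 190 mm) begins 51 mm behind the grasp point.
Start: joints at [-1.146, 0.321, -0.07, 1.45, 0.023, 1.371, -0.057], TCP at [0.26, 0.596, 0.24] pointing down, gripper open.
Joint ranges: [-2.86, 2.86], [-0.3, 2.09], [-1.38, 1.24], [0.06, 2.45], [-1.56, 4.7], [0.09, 2.05], [-2.69, 2.69]. Speed limits (rad/s): [2.57, 2.57, 3.14, 3.14, 3.14, 3.14, 3.14].

### API

Orientations are given as a unit quaternion [x, y, z, w].
In Python, from bench import arm gives the robot as it stands.
- The arm moves only by the tool drive_tool, never from a script. Its argument "motion" is a list that holds one entry, the list of rows, each a list of 6 numbers: the shift along the tool's x, y, z in cm, then the turn, a rotation vector about the tool's x, y, z in rad. A call has exactly 8 rows; each row is the pose to reach, as a shift and turn from the pose measured when the call began, along the tool's axes at that moment; what a row does not reach only later rows make up. A row lasts 1/8 s, in which the tool goes at most 62.5 mm and 10.7 degrees, less where a joint would pass 70% of its speed; a pose out of reach is approached as far as the arm can. A call with a gripper value outside its range is refused whole. "hand" is the opening in per cent of the stroke, from 0 (shut) to 100 (fully open), set as the call begins (left out, the last holds). The fingers move at their own pace and stop on an object; "newtons" is the grip in N (left out, the last holds). Time passes only in rows, so rows that repeat a pose let the fingers close, or fill a call up. It gives the time, the measured TCP pose, the force and the opening at its end, in the units of the state.
- arm.observe(): the state, without advancing time (a new reading comes with each control period).
- arm.read_camera(name): name is "scene" or "top"; returns a dict with "img" (384x512x3 uint8, red, green, blue), "fov_y" (degrees; the focal length in pixels is half the picture's height over the tangent of half this angle, whatever the lens; pixels are square), "cx", "cy" (the principal point, pixels), "rvec" (rotation vector, rad) and "tvec" (3), from world to camera coordinates, as OpenCV has them. Camera axes: x right, y down, z forward; pixel columns grow to the right and rows downward; lengths in m; the calibration is good to about 2 mm. A picture is of the moment at which its call begins. There is no depth.
- arm.close_job(): hands the job in, once; it reports no verdict.
Trained networks look in a picture, given as the dict that the camera call returned (one of the last four; its "shot" number tells which), for a name from the list of things; names that differ only in an ending like _2 or _b are one class to them, and where a whole thing is asked for, a point or a joint stands for the part that bears it (a point fixed in the world has none). Each returns a list of dicts, best first, with "conf" (0 to 1); they miss things now and then, are a little off and sometimes report something else, mostly with a low value. They report only what shows in the picture. A call takes as long as a camera call.
- arm.boxes_of(picture, name): "box" ([left, top, right, bottom] in pixels, round what is visible of it).
The state is a dict: "time": time; "joints": joint angles; "qd": joint speeds; "joint_efforts": joint torques, N m; "position": TCP position; "eef_rot": TCP orientation; "contact_force": force on the tool from outside, world axes, zero at the start; "wrist_torque": the same for the moment, N m; "finger_gap": finger opening in m.
Only numpy, scipy, OpenCV 4.12 (cv2) and the standard library are available. Lean on these libraries where they do the work, as an engineer would, in place of code of your own. Each camera call takes 0.05 s, during which the arm holds its last target.

## Working session

There is one attempt and no reset: what is moved stays moved. The work goes in short steps, Python scripts to look and compute and a tool call to move; the robot and the scene stay as the last step left them, time stands still between calls to the robot, and variables do not carry over. Pictures are saved under pics/ and viewed, and the job is handed in when it is done.

Besides the shell and the picture viewer there is one more tool, called after ">>>" by a JSON object that holds its "name" and its "arguments". drive_tool: Moves the arm, as the interface text tells. Its arguments: {"type":"object","properties":{"motion":{"type":"array"},"hand":{"type":"number"},"newtons":{"type":"number"}},"required":["motion"]}

```bash
mkdir -p pics; ls; python3 - <<'E'
from bench import arm
import cv2,numpy as np
print(arm.observe()); print(arm.tcp_to_tips)
for n in ("scene","top"):
    p=arm.read_camera(n); cv2.imwrite(f"pics/{n}0.png",p["img"][:,:,::-1])
    print(n,{k:v for k,v in p.items() if k!="img"})
    for o in ("place_left","press_left","board","crate_floor","hammer","beaker","tin"):
        print(o,[(np.round(d["box"],1).tolist(),round(d["conf"],2)) for d in arm.boxes_of(p,o)][:5])
E
```

```text
pics
{'time': 0.0, 'joints': array([-1.14593278,  0.32180649, -0.07011433,  1.45167252,  0.02262295,
        1.37077997, -0.05688201]), 'qd': array([ 0.00018935,  0.00173339,  0.00051914, -0.0008178 , -0.00153288,
       -0.00096522, -0.00101636]), 'joint_efforts': array([ 7.61407173e-04, -4.91290677e+01, -4.03166050e-01, -3.12531424e+01,
       -6.36495254e-02,  4.37367812e-02,  1.98516468e-04]), 'position': array([0.25938003, 0.5954433 , 0.23847368]), 'eef_rot': array([-0.3879411 ,  0.59197923,  0.38714883,  0.59091292]), 'contact_force': array([ 0.10206244, -0.23423594, -0.43847618]), 'wrist_torque': array([0.08858263, 0.03476735, 0.04610441]), 'finger_gap': 0.08707873799206901}
0.017
scene {'fov_y': 51.05916148655112, 'cx': 249.33579215509246, 'cy': 187.3321907387869, 'rvec': array([ 1.93607454,  1.63267077, -0.58252135]), 'tvec': array([-0.08340433, -0.41793264,  1.73242461]), 'shot': 1}
place_left [([144.3, 145.5, 288.6, 218.8], 0.82), ([214.5, 220.1, 241.5, 252.4], 0.28)]
press_left [([144.8, 146.2, 290.4, 219.1], 0.72)]
board [([143.2, 143.7, 290.5, 216.3], 0.56)]
crate_floor [([141.7, 144.9, 288.8, 217.8], 0.25)]
hammer [([89.8, 155.5, 123.5, 221.9], 0.66)]
beaker [([307.5, 194.3, 337.4, 236.1], 0.57)]
tin [([214.3, 222.6, 241.5, 250.5], 0.58)]
top {'fov_y': 46.7071093828448, 'cx': 258.947342864118, 'cy': 195.45066190094172, 'rvec': array([ 2.17453242, -2.16883487,  0.12058501]), 'tvec': array([-0.03430199,  0.62838614,  1.30528758]), 'shot': 2}
place_left [([206.7, 197.9, 367.0, 281.1], 0.95)]
press_left [([208.7, 197.0, 372.4, 284.0], 0.95)]
board [([208.7, 194.4, 372.3, 283.2], 0.77)]
crate_floor [([66.5, 178.4, 159.1, 279.7], 0.76)]
hammer [([393.3, 201.2, 421.2, 288.3], 0.8)]
beaker [([174.2, 139.4, 206.9, 173.4], 0.61)]
tin [([278.0, 142.2, 303.8, 167.3], 0.75)]
```

```bash
python3 - <<'E'
import cv2
a=cv2.imread("pics/top0.png"); cv2.imwrite("pics/top0z.png",cv2.resize(a[120:300,50:440],None,fx=2,fy=2,interpolation=cv2.INTER_CUBIC))
a=cv2.imread("pics/scene0.png"); cv2.imwrite("pics/scene0z.png",cv2.resize(a[100:300,60:400],None,fx=2.3,fy=2.3,interpolation=cv2.INTER_CUBIC))
E
```

```text
(no output)
```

View pics/top0z.png

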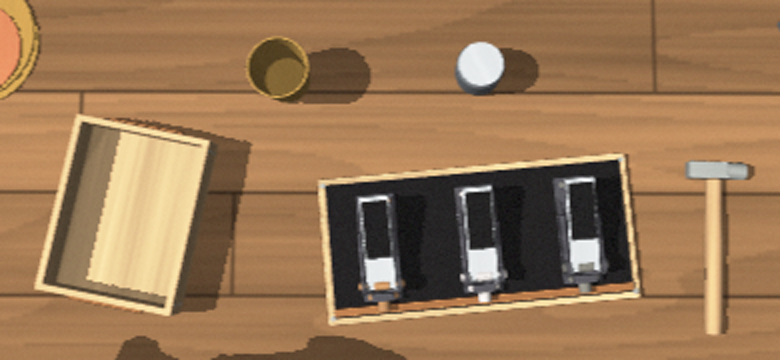

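View pics/scene0z.png

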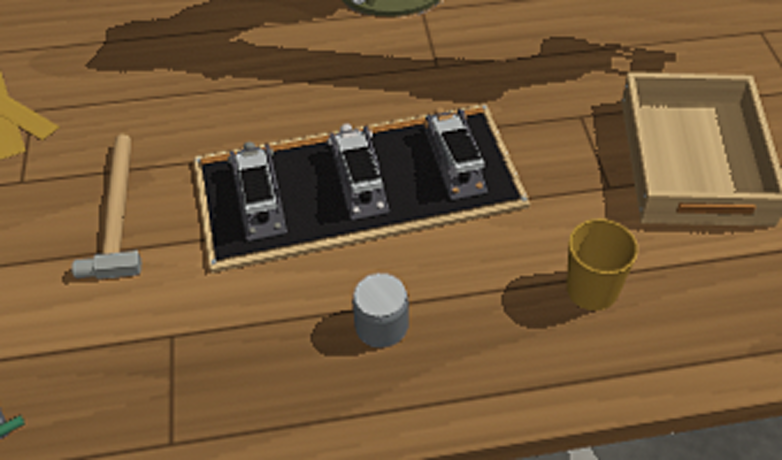

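```bash
cat > h.py <<'E'
import cv2,numpy as np
from scipy.optimize import least_squares
def K(p):
    f=p["img"].shape[0]/2/np.tan(np.radians(p["fov_y"]/2)); return np.array([[f,0,p["cx"]],[0,f,p["cy"]],[0,0,1.]])
def proj(p,X): return cv2.projectPoints(np.asarray(X,float).reshape(-1,3),p["rvec"],p["tvec"],K(p),None)[0].reshape(-1,2)
def ray(p,uv,z):
    R=cv2.Rodrigues(p["rvec"])[0]; c=-R.T@p["tvec"]
    uv=np.asarray(uv,float).reshape(-1,2); d=(R.T@np.linalg.inv(K(p))@np.c_[uv,np.ones(len(uv))].T).T
    return c+d*((z-c[2])/d[:,2])[:,None]
def rect(x,y,th,L,W,z):
    c,s=np.cos(th),np.sin(th); P=np.array([[L,W],[L,-W],[-L,-W],[-L,W]])/2
    return np.c_[P@np.array([[c,s],[-s,c]])+[x,y],np.full(4,z)]
E
python3 - <<'E'
from h import *
import pickle
from bench import arm
P={n:arm.read_camera(n) for n in("top","scene")}; pickle.dump(P,open("p0.pkl","wb"))
t=P["top"]
def fit(uv,L,W,z,x0):
    r=least_squares(lambda q:(proj(t,rect(*q,L,W,z))-uv).ravel(),x0); return r.x,np.abs(r.fun).max()
z=lambda a:np.array(a)/2.+[50,120]
b=z([[320,181],[624,154],[639,294],[331,324]]); print(ray(t,b,.015).round(3))
print(fit(b,.22,.47,.015,[.6,-.1,0]))
c=z([[80,115],[213,140],[170,314],[36,288]]); print(ray(t,c,.062).round(3))
print(fit(c,.26,.2,.062,[.6,.4,0]))
for n,(u,v,w,h) in {"top":(205,190,170,95),"scene":(140,140,155,85)}.items():
    cv2.imwrite(f"pics/{n}1.png",cv2.resize(P[n]["img"][v:v+h,u:u+w,::-1],None,fx=4.6,fy=4.6,interpolation=cv2.INTER_CUBIC))
E
```

```text
[[ 0.584  0.116  0.015]
 [ 0.627 -0.347  0.015]
 [ 0.415 -0.365  0.015]
 [ 0.37   0.096  0.015]]
(array([ 0.49908422, -0.12519372,  0.09339606]), np.float64(1.3652989980263328))
[[0.677 0.466 0.062]
 [0.641 0.269 0.062]
 [0.388 0.324 0.062]
 [0.425 0.518 0.062]]
(array([ 0.53271123,  0.39429577, -0.20122182]), np.float64(0.9990697231460786))
```

View pics/top1.png

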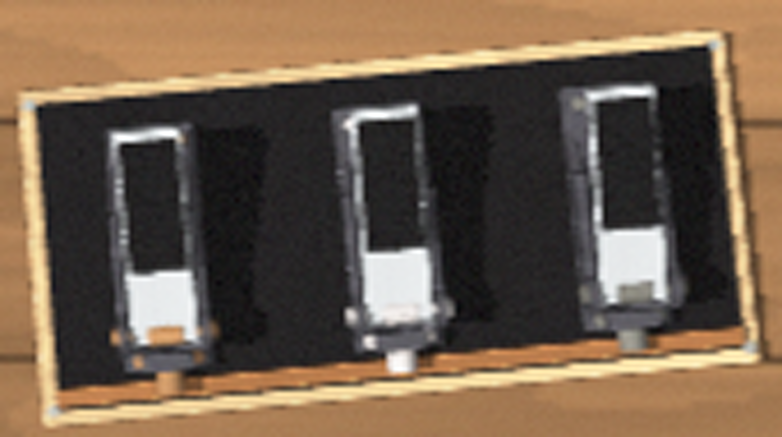

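View pics/scene1.png

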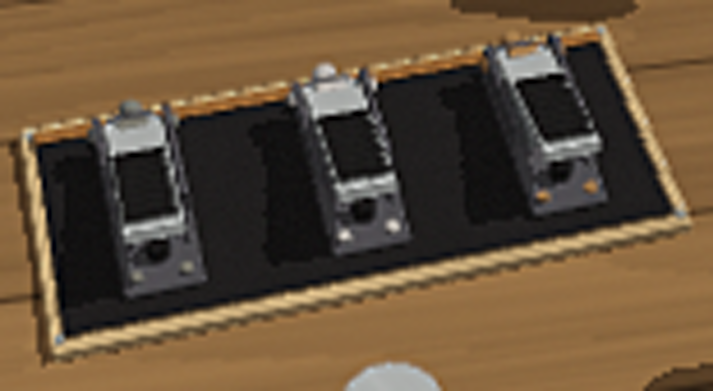

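```bash
python3 - <<'E'
from h import *
import pickle
P=pickle.load(open("p0.pkl","rb")); t,s=P["top"],P["scene"]
zt=lambda a:np.array(a)/4.6+[205,190]; zs=lambda a:np.array(a)/4.6+[140,140]
bt=zt([[20,95],[720,33],[758,360],[48,425]]); bs=zs([[688,212],[50,347],[28,135],[600,30]])
r=least_squares(lambda q:np.r_[(proj(t,rect(*q,.22,.47,.015))-bt).ravel(),(proj(s,rect(*q,.22,.47,.015))-bs).ravel()],[.5,-.12,.09])
print(r.x,r.fun.round(1)); x,y,th=r.x
R=np.array([[np.cos(th),-np.sin(th)],[np.sin(th),np.cos(th)]])
def loc(X): return ((X[:,:2]-[x,y])@R).round(4)
for n,uv in dict(right=[[128,297],[207,280]],mid=[[335,254],[411,240]],left=[[533,214],[607,203]]).items():
    print(n,"toe in board frame",loc(ray(s,zs(uv),.015)).tolist())
# pad far edge/ treadle front edge in both
for n,a,b in(("left",[[113,137],[185,130]],[[523,142],[600,133]]),("mid",[[343,118],[418,106]],[[332,196],[395,180]]),("right",[[585,97],[655,88]],[[122,237],[185,222]])):
    print(n,loc(ray(t,zt(a),.083)).tolist(),loc(ray(s,zs(b),.083)).tolist())
im=t["img"][:,:,::-1].copy();im2=s["img"][:,:,::-1].copy()
big=cv2.resize(im[190:285,205:375],None,fx=4.6,fy=4.6,interpolation=cv2.INTER_CUBIC);big2=cv2.resize(im2[140:225,140:295],None,fx=4.6,fy=4.6,interpolation=cv2.INTER_CUBIC)
for k in(.15,0,-.15):
    c=np.array([x,y])+R@[0.0,k]
    for q,col in((rect(*c,th,.16,.058,.015),(0,0,255)),(rect(*(c+R@[-.023,0]),th,.09,.058,.053),(0,255,0)),(rect(*(c+R@[.045,0]),th,.004,.042,.08),(255,0,255))):
        cv2.polylines(big,[((proj(t,q)-[205,190]+.5)*4.6).astype(int)],True,col,1);cv2.polylines(big2,[((proj(s,q)-[140,140]+.5)*4.6).astype(int)],True,col,1)
cv2.imwrite("pics/ov_t.png",big);cv2.imwrite("pics/ov_s.png",big2)
E
```

```text
[ 0.49919525 -0.12305936  0.09362778] [-1.1 -1.1  0.2 -1.5  0.4 -0.1 -1.4  0.4  0.5  1.  -0.6  0.3 -2.8 -2.6
  0.3 -2.9]
right toe in board frame [[0.0795, -0.1751], [0.0785, -0.1187]]
mid toe in board frame [[0.0783, -0.0255], [0.0794, 0.0306]]
left toe in board frame [[0.0781, 0.1233], [0.0817, 0.1794]]
left [[0.0695, 0.1694], [0.0698, 0.1242]] [[0.0667, 0.1173], [0.0722, 0.173]]
mid [[0.0683, 0.0249], [0.0715, -0.0227]] [[0.0821, -0.0247], [0.0788, 0.0209]]
right [[0.0676, -0.1277], [0.0693, -0.1722]] [[0.0822, -0.17], [0.0798, -0.1267]]
```

View pics/ov_t.png

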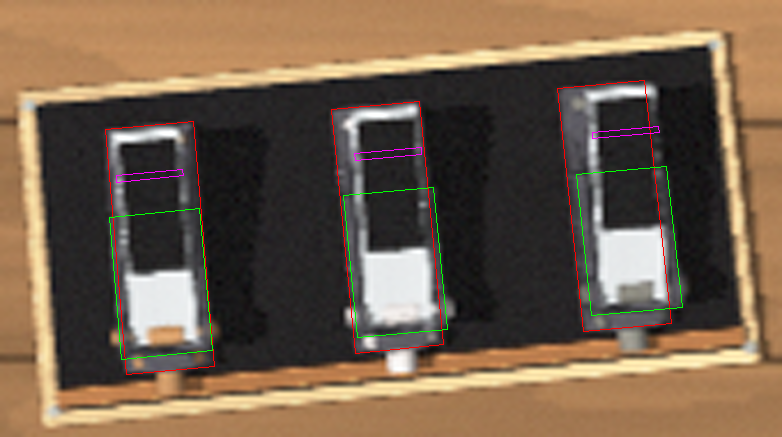

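View pics/ov_s.png

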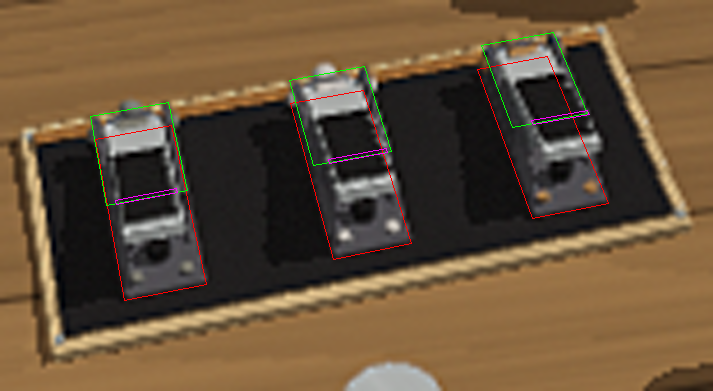

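```bash
cat >> h.py <<'E'
from scipy.spatial.transform import Rotation as Ro
B=(.4992,-.1231,.0936); C=(.5327,.3943,-.2012)
def bp(F,dx,dy): 
    c,s=np.cos(F[2]),np.sin(F[2]); return [F[0]+c*dx-s*dy,F[1]+s*dx+c*dy]
def go(pos,yaw,rot=True):
    """yaw: direction of pedal x; tool x down, tool z along +-pedal y"""
    from bench import arm
    o=arm.observe(); R0=Ro.from_quat(o["eef_rot"]); best=None
    for sg in(1,-1):
        zz=sg*np.array([-np.sin(yaw),np.cos(yaw),0]); xx=np.array([0,0,-1.])
        R=Ro.from_matrix(np.c_[xx,np.cross(zz,xx),zz]); rv=(R0.inv()*R).as_rotvec()
        print("shift cm",(R0.inv().apply(np.array(pos)-o["position"])*100).round(2),"turn",rv.round(3))
    print("pos",o["position"].round(4),"F",o["contact_force"].round(2),"t",o["time"],"q",o["joints"].round(2),"gap",round(o["finger_gap"],4))
    print("tool axes\n",R0.as_matrix().round(2))
E
python3 - <<'E'
from h import *
go(bp(B,.045,.15)+[.16],B[2])
E
```

```text
shift cm [  7.96 -47.37 -41.05] turn [-0.504  0.     0.   ]
shift cm [  7.96 -47.37 -41.05] turn [ 2.637  0.    -0.   ]
pos [0.2596 0.5959 0.2396] F [-1.12 -0.1   0.53] t 0.9 q [-1.15  0.32 -0.07  1.45  0.02  1.37 -0.06] gap 0.0867
tool axes
 [[ 0.   -0.92  0.4 ]
 [ 0.    0.4   0.92]
 [-1.   -0.    0.  ]]
```

>>> {"name": "drive_tool", "arguments": {"motion": [[[0,-4.4,-3.8,-0.06,0,0],[0,-8.8,-7.6,-0.12,0,0],[0,-13.2,-11.4,-0.18,0,0],[0,-17.6,-15.2,-0.24,0,0],[0,-22,-19,-0.3,0,0],[0,-26.4,-22.8,-0.36,0,0],[0,-30.8,-26.6,-0.42,0,0],[0,-35.2,-30.4,-0.5,0,0]]], "hand": 0, "newtons": 20}}

```text
time: 1.9
position: [0.4616, 0.1749, 0.24]
eef_rot: [0.522, -0.476, -0.522, -0.477]
contact_force: [0.8, 1.0, -0.2]
finger_gap: 0.0147
```

```bash
python3 - <<'E'
from h import *
go(bp(B,.045,.15)+[.11],B[2])
E
```

```text
shift cm [ 13.    -5.47 -15.02] turn [-0.002  0.001  0.001]
shift cm [ 13.    -5.47 -15.02] turn [ 3.14e+00  2.00e-03 -1.00e-03]
pos [0.4616 0.1749 0.24  ] F [ 0.77  0.95 -0.18] t 1.9 q [-0.66 -0.02  0.24  1.84  0.    1.32  1.24] gap 0.0147
tool axes
 [[ 0.   -1.   -0.09]
 [ 0.   -0.09  1.  ]
 [-1.   -0.    0.  ]]
```

>>> {"name": "drive_tool", "arguments": {"motion": [[[1,-1.4,-3.8,0,0,0],[3,-2.8,-7.6,0,0,0],[6,-4.2,-11.4,0,0,0],[8.5,-5.47,-15.0,0,0,0],[11,-5.47,-15.0,0,0,0],[13,-5.47,-15.0,0,0,0],[13,-5.47,-15.0,0,0,0],[13,-5.47,-15.0,0,0,0]]]}}

```text
time: 2.9
position: [0.5305, 0.0308, 0.1108]
eef_rot: [0.523, -0.476, -0.522, -0.477]
contact_force: [0.8, 0.5, -0.3]
finger_gap: 0.0008
```

```bash
python3 - <<'E'
from h import *
go(bp(B,.045,.15)+[.059+.017],B[2])
from bench import arm
p=arm.read_camera("scene"); cv2.imwrite("pics/s2.png",cv2.resize(p["img"][60:240,100:330,::-1],None,fx=3,fy=3))
E
```

```text
shift cm [ 3.48  0.06 -0.04] turn [-0.002  0.001  0.002]
shift cm [ 3.48  0.06 -0.04] turn [ 3.14e+00  4.00e-03 -1.00e-03]
pos [0.5305 0.0308 0.1108] F [ 0.81  0.52 -0.3 ] t 2.9 q [-0.48  0.18  0.4   1.91 -0.08  1.06  1.62] gap 0.0008
tool axes
 [[ 0.   -1.   -0.09]
 [ 0.   -0.09  1.  ]
 [-1.   -0.    0.  ]]
```

View pics/s2.png

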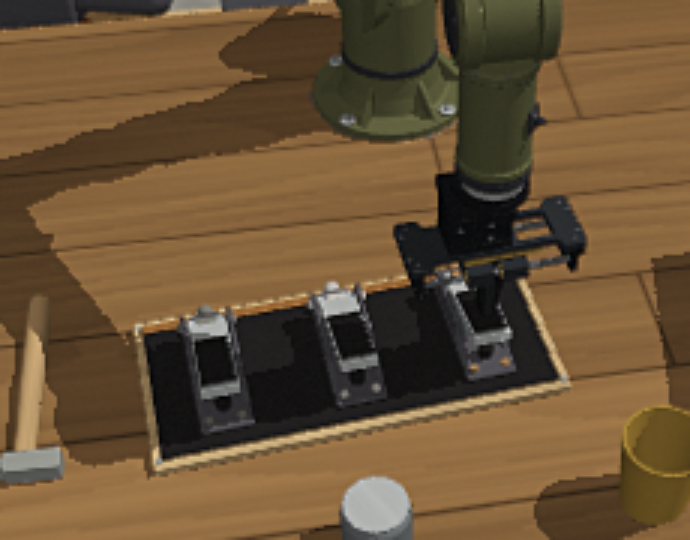

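The picture shows the closed fingers above the left pad, at about (485,300) in the zoomed view. I'll press half-way first.

>>> {"name": "drive_tool", "arguments": {"motion": [[[0.8,0,0,0,0,0],[1.2,0,0,0,0,0],[1.5,0,0,0,0,0],[1.8,0,0,0,0,0],[2.1,0,0,0,0,0],[2.4,0,0,0,0,0],[2.4,0,0,0,0,0],[2.4,0,0,0,0,0]]]}}

```text
time: 3.95
position: [0.5313, 0.031, 0.0874]
eef_rot: [0.523, -0.475, -0.522, -0.478]
contact_force: [2.8, 0.5, 5.4]
finger_gap: 0.0005
```

>>> {"name": "drive_tool", "arguments": {"motion": [[[0.3,0,0,0,0,0],[0.6,0,0,0,0,0],[0.8,0,0,0,0,0],[0.95,0,0,0,0,0],[1.0,0,0,0,0,0],[1.0,0,0,0,0,0],[1.0,0,0,0,0,0],[1.0,0,0,0,0,0]]]}}

```text
time: 4.95
position: [0.532, 0.031, 0.0777]
eef_rot: [0.524, -0.475, -0.521, -0.478]
contact_force: [2.9, 0.9, 6.8]
finger_gap: 0.0004
```

>>> {"name": "drive_tool", "arguments": {"motion": [[[0.1,0,0,0,0,0],[0.2,0,0,0,0,0],[0.25,0,0,0,0,0],[0.3,0,0,0,0,0],[0.35,0,0,0,0,0],[0.4,0,0,0,0,0],[0.4,0,0,0,0,0],[0.4,0,0,0,0,0]]]}}

```text
time: 5.95
position: [0.5324, 0.0311, 0.075]
eef_rot: [0.523, -0.475, -0.521, -0.478]
contact_force: [0.4, 1.5, 13.8]
finger_gap: 0.0002
```

>>> {"name": "drive_tool", "arguments": {"motion": [[[0.2,0,0,0,0,0],[0.25,0,0,0,0,0],[0.3,0,0,0,0,0],[0.3,0,0,0,0,0],[0.3,0,0,0,0,0],[0.3,0,0,0,0,0],[0.3,0,0,0,0,0],[0.3,0,0,0,0,0]]]}}

```text
time: 6.95
position: [0.5325, 0.031, 0.0747]
eef_rot: [0.523, -0.474, -0.522, -0.479]
contact_force: [-3.6, 0.3, 23.8]
finger_gap: 0.0006
```

>>> {"name": "drive_tool", "arguments": {"motion": [[[-0.5,0,0,0,0,0],[-1.0,0,0,0,0,0],[-1.6,0,0,0,0,0],[-2.3,0,0,0,0,0],[-3.5,0,0,0,0,0],[-6,2,0,0,0,0],[-8,5,0,0,0,0],[-9,8,0,0,0,0]]], "hand": 0}}

```text
time: 7.95
position: [0.4523, 0.0232, 0.1656]
eef_rot: [0.524, -0.474, -0.521, -0.479]
contact_force: [-0.6, -0.0, 0.3]
finger_gap: 0.0005
```

```bash
python3 - <<'E'
from h import *
go(bp(B,0,.15)+[.14],B[2])
from bench import arm
s=arm.read_camera("scene");x,y,th=B
big=cv2.resize(s["img"][140:225,140:295,::-1].copy(),None,fx=4.6,fy=4.6,interpolation=cv2.INTER_CUBIC)
c=np.array(bp(B,0,.15))
for q,col in((rect(*c,th,.16,.058,.015),(0,0,255)),(rect(*bp(B,.045,.15),th,.004,.042,.08),(255,0,255))):
    cv2.polylines(big,[((proj(s,q)-[140,140]+.5)*4.6).astype(int)],True,col,1)
cv2.imwrite("pics/s3.png",big)
E
```

```text
shift cm [ 2.59 -3.28 -0.01] turn [-0.002  0.003  0.008]
shift cm [ 2.59 -3.28 -0.01] turn [ 3.139  0.012 -0.004]
pos [0.4523 0.0232 0.1656] F [-0.6  -0.02  0.33] t 7.95 q [-0.51 -0.07  0.39  2.03  0.03  1.17  1.53] gap 0.0005
tool axes
 [[ 0.01 -1.   -0.09]
 [ 0.   -0.09  1.  ]
 [-1.   -0.01  0.  ]]
```

View pics/s3.png

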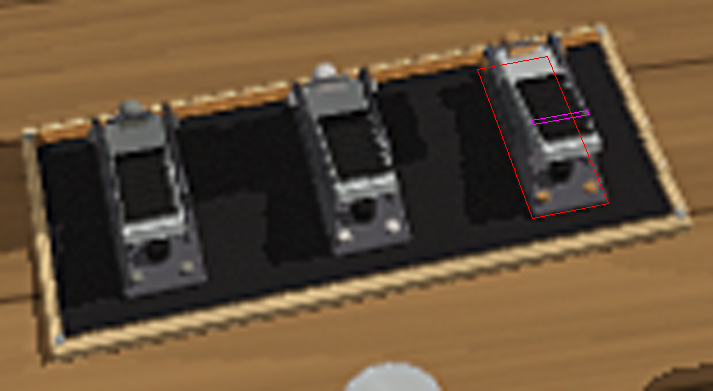

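The toe corners still sit at (532,217) and (607,203), so the left pedal hasn't moved. It was soft (5.4 N half-way, 6.8 N near the stop, then a hard stop), so it is the tired one. Next I open the gripper and go above it.

>>> {"name": "drive_tool", "arguments": {"motion": [[[0,-1,0,0,0,0],[0,-2.2,0,0,0,0],[0,-3.3,0,0,0,0.004],[0.5,-3.3,0,0,0,0.008],[1,-3.3,0,0,0.003,0.008],[1.8,-3.3,0,0,0.003,0.008],[2.5,-3.3,0,0,0.003,0.008],[2.5,-3.3,0,0,0.003,0.008]]], "hand": 100, "newtons": 35}}

```text
time: 9.0
position: [0.4814, 0.0259, 0.1403]
eef_rot: [-0.521, 0.478, 0.523, 0.476]
contact_force: [0.3, -0.9, -1.5]
finger_gap: 0.0725
```

```bash
python3 - <<'E'
from h import *
go(bp(B,0,.15)+[.04],B[2])
E
```

```text
shift cm [ 1.003e+01 -4.200e-01 -1.000e-02] turn [-0.003  0.001 -0.004]
shift cm [ 1.003e+01 -4.200e-01 -1.000e-02] turn [ 3.139e+00 -7.000e-03 -1.000e-03]
pos [0.4814 0.0259 0.1403] F [ 0.27 -0.93 -1.53] t 9.0 q [-0.5   0.04  0.41  1.99 -0.02  1.12  1.57] gap 0.0725
tool axes
 [[-0.   -1.   -0.09]
 [ 0.   -0.09  1.  ]
 [-1.    0.    0.  ]]
```

Descend partway while the gripper finishes opening, and check.

>>> {"name": "drive_tool", "arguments": {"motion": [[[0,-0.4,0,0,0,0],[0.3,-0.4,0,0,0,0],[1,-0.4,0,0,0,0],[2,-0.4,0,0,0,0],[3,-0.4,0,0,0,0],[4,-0.4,0,0,0,0],[4.8,-0.4,0,0,0,0],[4.8,-0.4,0,0,0,0]]]}}

```text
time: 10.0
position: [0.4847, 0.0261, 0.0915]
eef_rot: [-0.521, 0.478, 0.524, 0.475]
contact_force: [-0.2, 0.4, 0.2]
finger_gap: 0.0864
```

```bash
python3 - <<'E'
from h import *
go(bp(B,0,.15)+[.04],B[2])
from bench import arm
s=arm.read_camera("scene"); cv2.imwrite("pics/s4.png",cv2.resize(s["img"][110:220,190:330,::-1],None,fx=5,fy=5,interpolation=cv2.INTER_CUBIC))
E
```

```text
shift cm [ 5.15 -0.08  0.  ] turn [-0.003  0.001 -0.006]
shift cm [ 5.15 -0.08  0.  ] turn [ 3.139e+00 -9.000e-03 -1.000e-03]
pos [0.4847 0.0261 0.0915] F [-0.19  0.41  0.23] t 10.0 q [-0.5   0.11  0.41  2.03 -0.05  1.02  1.6 ] gap 0.0864
tool axes
 [[-0.01 -1.   -0.09]
 [-0.   -0.09  1.  ]
 [-1.    0.01  0.  ]]
```

View pics/s4.png

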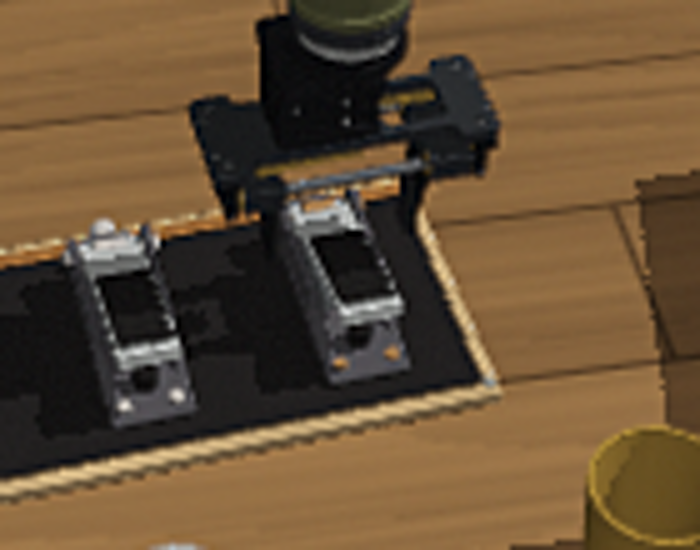

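The fingers straddle the pedal, at about (270,240) and (412,205).

>>> {"name": "drive_tool", "arguments": {"motion": [[[1,0,0,0,0,-0.003],[2,0,0,0,0,-0.006],[3,-0.05,0,0,0,-0.006],[4,-0.05,0,0,0,-0.006],[4.6,-0.05,0,0,0,-0.006],[5.1,-0.05,0,0,0,-0.006],[5.1,-0.05,0,0,0,-0.006],[5.1,-0.05,0,0,0,-0.006]]]}}

```text
time: 11.05
position: [0.4856, 0.0263, 0.0412]
eef_rot: [0.522, -0.476, -0.522, -0.477]
contact_force: [-0.4, 0.2, -0.4]
finger_gap: 0.0874
```

>>> {"name": "drive_tool", "arguments": {"motion": [[[0,0,0,0,0,0],[0,0,0,0,0,0],[0,0,0,0,0,0],[0,0,0,0,0,0],[0,0,0,0,0,0],[0,0,0,0,0,0],[0,0,0,0,0,0],[0,0,0,0,0,0]]], "hand": 0, "newtons": 40}}

```text
time: 12.05
position: [0.4855, 0.0267, 0.0413]
eef_rot: [0.522, -0.476, -0.522, -0.477]
contact_force: [-0.3, 2.7, 0.5]
finger_gap: 0.0578
```

>>> {"name": "drive_tool", "arguments": {"motion": [[[-0.2,0,0,0,0,0],[-0.6,0,0,0,0,0],[-1.2,0,0,0,0,0],[-2.2,0,0,0,0,0],[-3.5,0,0,0,0,0],[-5,0,0,0,0,0],[-7,0,0,0,0,0],[-9,0,0,0,0,0]]]}}

```text
time: 13.05
position: [0.4855, 0.0265, 0.1328]
eef_rot: [0.522, -0.476, -0.522, -0.478]
contact_force: [0.1, 0.2, -6.0]
finger_gap: 0.0578
```

```bash
python3 - <<'E'
from h import *
go([C[0],C[1],.16],C[2])
from bench import arm
s=arm.read_camera("scene"); cv2.imwrite("pics/s5.png",cv2.resize(s["img"][70:220,140:340,::-1],None,fx=4,fy=4,interpolation=cv2.INTER_CUBIC))
# refine crate with scene
t=arm.read_camera("top"); cv2.imwrite("pics/t5.png",cv2.resize(t["img"][165:295,50:230,::-1],None,fx=4,fy=4,interpolation=cv2.INTER_CUBIC))
for z,L,W,col in((.062,.26,.2,(0,0,255)),(.009,.242,.182,(0,255,0))):
  pass
big=cv2.resize(t["img"][165:295,50:230,::-1].copy(),None,fx=4,fy=4,interpolation=cv2.INTER_CUBIC);b2=cv2.resize(s["img"][110:240,300:430,::-1].copy(),None,fx=4,fy=4,interpolation=cv2.INTER_CUBIC)
for z,L,W,col in((.062,.26,.2,(0,0,255)),(.009,.242,.182,(0,255,0)),(.009,.16,.058,(255,0,0))):
  q=rect(*C,L,W,z)
  cv2.polylines(big,[((proj(t,q)-[50,165]+.5)*4).astype(int)],True,col,1);cv2.polylines(b2,[((proj(s,q)-[300,110]+.5)*4).astype(int)],True,col,1)
h=np.zeros((520,1240,3),np.uint8);h[:,:720]=big;h[:,720:]=b2
cv2.imwrite("pics/crate.png",cv2.resize(h,(800,335)))
E
```

```text
shift cm [-2.65 -8.04 36.2 ] turn [0.292 0.002 0.002]
shift cm [-2.65 -8.04 36.2 ] turn [-2.849e+00 -3.000e-03  2.000e-03]
pos [0.4855 0.0265 0.1328] F [ 0.07  0.24 -6.  ] t 13.05 q [-0.51  0.05  0.41  2.   -0.02  1.1   1.58] gap 0.0578
tool axes
 [[ 0.   -1.   -0.09]
 [ 0.   -0.09  1.  ]
 [-1.   -0.    0.  ]]
```

View pics/s5.png

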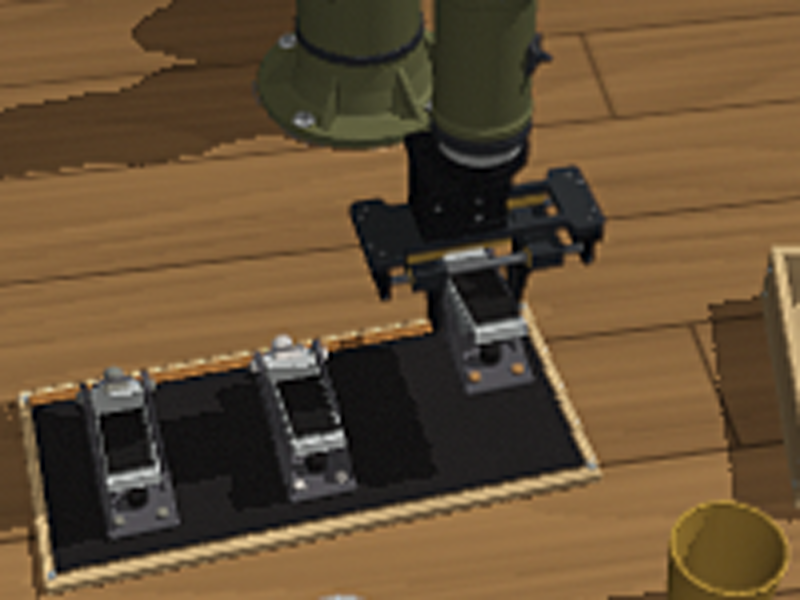

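View pics/crate.png

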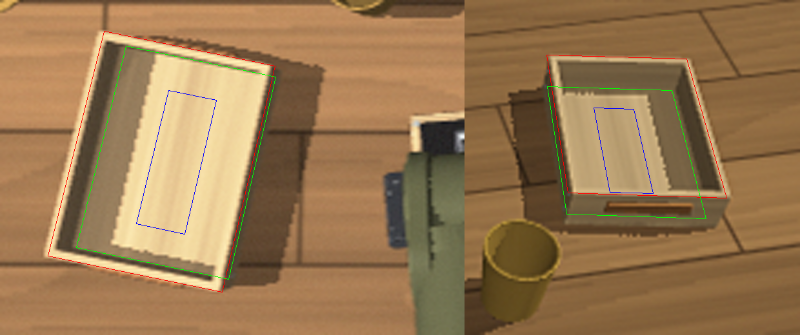

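The pedal is held level. In the crate picture the modelled rim, floor and pedal rectangle match the real crate in both views.

>>> {"name": "drive_tool", "arguments": {"motion": [[[-1,-0.4,1,0,0,0],[-2,-1,4,0.03,0,0],[-2.7,-2,8,0.07,0,0],[-2.7,-3,13,0.11,0,0],[-2.7,-4,18,0.15,0,0],[-2.7,-5,23,0.19,0,0],[-2.7,-6,27,0.23,0,0],[-2.7,-6.8,30,0.26,0,0]]]}}

```text
time: 14.15
position: [0.5266, 0.3352, 0.1617]
eef_rot: [-0.457, 0.538, 0.456, 0.542]
contact_force: [0.8, 0.1, -6.5]
finger_gap: 0.0577
```

```bash
python3 - <<'E'
from h import *
go([C[0],C[1],.11],C[2])
E
```

```text
shift cm [5.2  0.41 5.9 ] turn [0.034 0.004 0.005]
shift cm [5.2  0.41 5.9 ] turn [-3.107 -0.008  0.006]
pos [0.5266 0.3352 0.1617] F [ 0.79  0.06 -6.5 ] t 14.15 q [-0.79  0.31  0.22  1.63 -0.07  1.2   0.85] gap 0.0577
tool axes
 [[ 0.01 -0.99  0.17]
 [ 0.    0.17  0.99]
 [-1.   -0.01  0.  ]]
```

>>> {"name": "drive_tool", "arguments": {"motion": [[[0,0.1,2,0.01,0,0],[0,0.3,4,0.02,0.002,0.002],[0,0.4,5.3,0.034,0.004,0.005],[0,0.4,5.9,0.034,0.004,0.005],[1.5,0.4,5.9,0.034,0.004,0.005],[3.2,0.4,5.9,0.034,0.004,0.005],[4.6,0.4,5.9,0.034,0.004,0.005],[5.2,0.4,5.9,0.034,0.004,0.005]]]}}

```text
time: 15.15
position: [0.532, 0.3932, 0.1079]
eef_rot: [-0.447, 0.549, 0.447, 0.547]
contact_force: [-0.2, 0.1, -6.5]
finger_gap: 0.0577
```

```bash
python3 - <<'E'
from h import *
go([C[0],C[1],.0353],C[2])
from bench import arm
s=arm.read_camera("scene"); cv2.imwrite("pics/s6.png",cv2.resize(s["img"][70:240,280:450,::-1],None,fx=3.5,fy=3.5,interpolation=cv2.INTER_CUBIC))
E
```

```text
shift cm [ 7.26 -0.06  0.14] turn [-0.    -0.002 -0.002]
shift cm [ 7.26 -0.06  0.14] turn [ 3.141e+00 -3.000e-03  4.000e-03]
pos [0.532  0.3932 0.1079] F [-0.21  0.11 -6.54] t 15.15 q [-0.83  0.44  0.2   1.58 -0.09  1.14  0.76] gap 0.0577
tool axes
 [[-0.   -0.98  0.2 ]
 [-0.    0.2   0.98]
 [-1.    0.   -0.  ]]
```

View pics/s6.png

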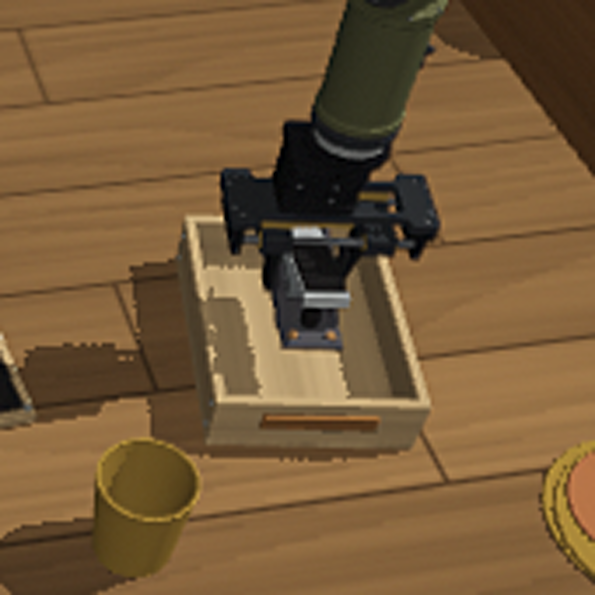

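The pedal hangs centred over the crate floor at about (310,330), clear of the walls. I'll lower it to just above the floor.

>>> {"name": "drive_tool", "arguments": {"motion": [[[1,0,0.1,0,0,0],[2.2,0,0.1,0,0,0],[3.4,0,0.1,0,0,0],[4.6,0,0.1,0,0,0],[5.6,0,0.1,0,0,0],[6.3,0,0.1,0,0,0],[6.7,0,0.1,0,0,0],[6.8,0,0.1,0,0,0]]]}}

```text
time: 16.2
position: [0.5322, 0.3942, 0.0397]
eef_rot: [-0.447, 0.549, 0.447, 0.547]
contact_force: [-0.1, 0.4, -7.3]
finger_gap: 0.0576
```

>>> {"name": "drive_tool", "arguments": {"motion": [[[0.1,0,0,0,0,0],[0.15,0,0,0,0,0],[0.2,0,0,0,0,0],[0.25,0,0,0,0,0],[0.3,0,0,0,0,0],[0.35,0,0,0,0,0],[0.4,0,0,0,0,0],[0.4,0,0,0,0,0]]]}}

```text
time: 17.2
position: [0.5322, 0.3942, 0.0358]
eef_rot: [-0.447, 0.549, 0.447, 0.547]
contact_force: [-0.6, 0.1, -7.1]
finger_gap: 0.0579
```

>>> {"name": "drive_tool", "arguments": {"motion": [[[0.03,0,0,0,0,0],[0.06,0,0,0,0,0],[0.08,0,0,0,0,0],[0.1,0,0,0,0,0],[0.12,0,0,0,0,0],[0.13,0,0,0,0,0],[0.13,0,0,0,0,0],[0.13,0,0,0,0,0]]]}}

```text
time: 18.2
position: [0.5321, 0.3942, 0.0354]
eef_rot: [-0.447, 0.549, 0.447, 0.547]
contact_force: [-4.9, -2.5, 3.0]
finger_gap: 0.058
```

The pedal is on the floor: the height matches 9.1 mm and the load has left the wrist. Now release.

>>> {"name": "drive_tool", "arguments": {"motion": [[[0,0,0,0,0,0],[0,0,0,0,0,0],[0,0,0,0,0,0],[0,0,0,0,0,0],[0,0,0,0,0,0],[0,0,0,0,0,0],[0,0,0,0,0,0],[0,0,0,0,0,0]]], "hand": 100}}

```text
time: 19.2
position: [0.5321, 0.3942, 0.0354]
eef_rot: [-0.447, 0.549, 0.447, 0.547]
contact_force: [-0.5, 0.1, 0.0]
finger_gap: 0.0869
```

>>> {"name": "drive_tool", "arguments": {"motion": [[[-0.5,0,0,0,0,0],[-1.5,0,0,0,0,0],[-3,0,0,0,0,0],[-5,0,0,0,0,0],[-8,0,0,0,0,0],[-12,0,0,0,0,0],[-16,2,0,0,0,0],[-20,4,0,0,0,0]]]}}

```text
time: 20.2
position: [0.4932, 0.4025, 0.2385]
eef_rot: [-0.447, 0.548, 0.447, 0.548]
contact_force: [1.0, 1.0, -0.1]
finger_gap: 0.087
```

```bash
python3 - <<'E'
from h import *
from bench import arm
o=arm.observe();print(o["time"],o["position"],o["contact_force"])
s=arm.read_camera("scene"); cv2.imwrite("pics/s7.png",cv2.resize(s["img"][90:290,60:440,::-1],None,fx=2.1,fy=2.1,interpolation=cv2.INTER_CUBIC))
for o in("hammer","beaker","tin"):print(o,[(d["box"],d["conf"]) for d in arm.boxes_of(s,o)][:2])
E
```

```text
20.2 [0.49315808 0.40247166 0.23849807] [ 1.00777324  1.00066608 -0.10528282]
hammer []
beaker [([307.2, 195.0, 336.3, 233.9], 0.68)]
tin [([214.4, 221.1, 238.9, 251.2], 0.65)]
```

View pics/s7.png

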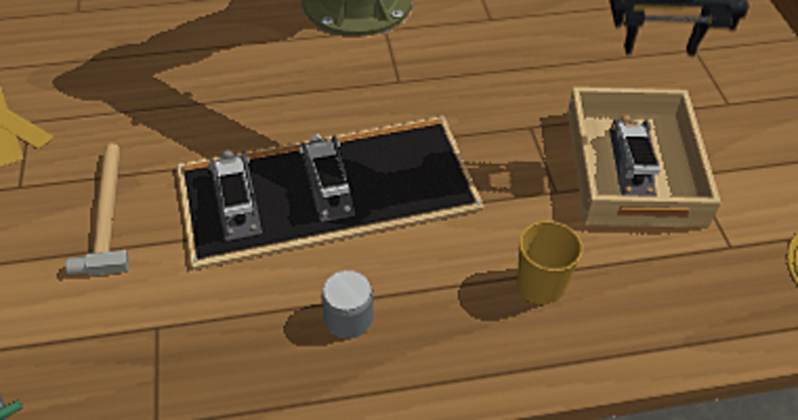

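The pedal stands upright on the crate floor at about (637,155). The other two pedals, the hammer (110,210), the tin and the beaker are where they were.

```bash
python3 -c "
from bench import arm
print(arm.close_job())"
```

```text
the job is handed in; nothing more can be done
None
```

The left pedal was the tired one. It now stands upright in the middle of the crate floor, and I handed the job in at about 20 s of the 67 s allowed.

- **Finding it:** the left treadle pushed back with about 5.4 N half-way and 6.8 N near the stop, a little over the tired figures of 4 and 5.5 N. A sound one would have shown at least 8 N from the start. I then pressed it firmly onto the stop, where 10 N more moved it only 0.3 mm. I did not press the middle or right pedal for comparison.
- **Placing it:** I gripped it across the cheeks, which measured 57.8 mm. I lowered it until the floor took its weight, released it and backed off.
- **Last checks:** the final picture shows it upright in the crate. The two sound pedals, the hammer, the tin and the beaker look unmoved. The network did not report the hammer in that picture, but it is plainly visible in its original place. The gripper was clear and the wrist force was near zero (each component within about 1 N).

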